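Set out the counter things by height, tallest at the bell

TASK

Set the glue stick, the ink bottle, the coin roll and the clip box out on the four rubber pads in order of height, one to a pad: the tallest on the end pad by the counter bell, each next shorter one on the next pad along, and the lowest on the pad farthest from the bell. Put each in the middle of its pad, upright as it stands now, let go of it, and leave the bell where it is.

Things in the scene. Friction and masses are not known exactly. Their poses are not given: they have to be found in the camera images.
- glue_stick: Glue stick standing upright, white with a green cap, the tallest: 86 mm high, round, 26 mm across. Loose, about 30 g. Origin: centre of its underside, z up along it
- ink_bottle: Dark blue ink bottle with a black cap, standing upright, second tallest: 76 mm high; round body 37 mm across up to about 45 mm, then a shoulder, and a cap 21 mm across from 60 mm up. Loose, about 70 g. Origin: centre of its underside, z up
- coin_tube: Copper-brown roll of coins standing on end, third tallest: 50 mm high, round, 26 mm across. Loose, about 150 g. Origin: centre of its underside, z up
- clip_box: Pale green box of paper clips lying flat, the lowest: 22 mm high, 45 mm along its x axis, 60 mm along its y axis. Loose, about 60 g. Origin: centre of its underside, z up
- pad_1: The leftmost (largest y) of four alike black rubber pads in a straight row, 65 mm from centre to centre, on one low wooden board (64 x 262 mm, 12 mm high, fixed to the cabinet top). Pad 56 x 52 mm, 2 mm thick, fixed. Origin: centre of its underside; its upper face is 2 mm higher, 14 mm above the cabinet top (z = 0). Its y axis runs along the row, its x axis across the row, z up
- pad_2: The second from the left of four alike black rubber pads in a straight row, 65 mm from centre to centre, on one low wooden board (64 x 262 mm, 12 mm high, fixed to the cabinet top). Pad 56 x 52 mm, 2 mm thick, fixed. Origin: centre of its underside; its upper face is 2 mm higher, 14 mm above the cabinet top (z = 0). Its y axis runs along the row, its x axis across the row, z up
- pad_3: The third from the left of four alike black rubber pads in a straight row, 65 mm from centre to centre, on one low wooden board (64 x 262 mm, 12 mm high, fixed to the cabinet top). Pad 56 x 52 mm, 2 mm thick, fixed. Origin: centre of its underside; its upper face is 2 mm higher, 14 mm above the cabinet top (z = 0). Its y axis runs along the row, its x axis across the row, z up
- pad_4: The rightmost (smallest y) of four alike black rubber pads in a straight row, 65 mm from centre to centre, on one low wooden board (64 x 262 mm, 12 mm high, fixed to the cabinet top). Pad 56 x 52 mm, 2 mm thick, fixed. Origin: centre of its underside; its upper face is 2 mm higher, 14 mm above the cabinet top (z = 0). Its y axis runs along the row, its x axis across the row, z up
- desk_bell: Counter bell, silver dome on a black base, 80 mm across, 52 mm high, loose (160 g). It stands about 100 mm in front (robot side) of one end of the row of pads, left or right; a small brass padlock lies flat in front of the other end. Origin: centre of its underside
- leaflet_stand: Obstacle, not to be handled: white leaflet stand, about 0.30 m high and 0.23 m wide, its panel facing the robot and leaning back, on a foot 120 x 230 mm; fixed, always in the same place, to the right of and beyond the right end of the row. The arm must go round it or in front of it when it swings over from the right. Origin: centre of the foot's underside
Things that resemble listed ones, but are neither listed nor needed, are in the scene too. Leave any pink or turquoise look-alike of the coin_tube alone.

How it is judged:
By the outcome, as a careful person would: the job done as asked, in the order asked, and still so for the second after the job is handed in, with the robot touching nothing.
It also fails if it takes over 102 s, if anything falls off the work surface, if the arm or the gripper's body presses on something with over 40 N, if the wrist force passes 120 N, or if a joint passes its speed limit or range.

ROBOT

A 6-joint arm with a two-finger parallel gripper is mounted at the origin on a cart in front of the work surface, level with it; the furniture and walls round the work are solid. World frame = base frame: x ahead of the robot, y to its left, z up, the work surface at z = 0. Lengths are in m, angles in degrees, forces in N, time in s.
With the tool pointing down it reaches from about 0.325 to 0.85 m from the base axis. Payload 15.5 kg.
Tool frame: the origin (TCP) lies at the very end of the fingers, on their centre line; the grasp point (between the pads) lies arm.grip_depth behind it (arm.grip_depth is the distance from the TCP to the grasp point, in m); z points along the fingers, y is the line along which they close (so a half turn about z gives the same grasp; the last joint's range is limited). The gripper opens to 91 mm and grips with 3 to 60 N. Pads are 32 mm wide; open, the fingers measure 118 mm over their backs; the gripper's body (76 mm by 178 mm) begins 60 mm behind the grasp point.
Start: joints at [65.861, 28.281, 77.091, -0, 74.628, -5.472], TCP at [0.2, 0.592, 0.18] pointing down, gripper open.
Joint ranges: [-166.48, 166.48], [-47.26, 123.95], [12.59, 153.08], [-70.14, 250.14], [6.76, 159.57], [-176.63, 176.63]. Speed limits (degrees/s): [108.29, 108.29, 147.25, 172.46, 172.46, 172.46].

INTERFACE

Orientations are given as a 3x3 rotation matrix whose columns are the frame's x, y, z axes.
In Python, from rig import arm gives the robot as it stands. Calls block until the motion is done:
- arm.move_to(position, orientation): joint-space move of the TCP to a pose.
- arm.move_l(position, orientation=None, feed=0.15): straight line of the TCP; orientation=None keeps the orientation; feed is the mean speed in m/s.
- arm.move_joints(angles): joint-space move.
- arm.grip(opening): finger opening in m; the grip force is fixed at half the most; returns when the fingers have stopped.
- arm.sleep(seconds).
- arm.solve_ik(position, orientation): joint angles nearest the present ones, or None.
- arm.snapshot(name): name is "scene" or "side" or "wrist"; returns the picture (400x640x3 uint8, red, green, blue); there is no depth.
- arm.get_calibration(name): a dict with "intrinsics" (3x3 intrinsics, pixels), "cam_to_world" (4x4, takes a point from camera to world coordinates). Camera axes: x right, y down, z forward; pixel columns grow to the right and rows downward; lengths in m; the calibration is good to about 2 mm. A picture is of the moment at which its call begins: read the wrist's pose just before it. get_calibration takes no time and is no camera call; for the wrist camera it gives the pose at the moment of the call.
A pose or a line that the arm cannot do raises arm.Unreachable and nothing moves.
- arm.sign_off(): hands the job in; it is judged then, once.
Readings, each from a call of its own:
- arm.current_t(): time.
- arm.current_joint_positions(): joint angles.
- arm.current_dq(): joint speeds.
- arm.current_tau(): joint torques, N m.
- arm.current_ee_pos(): TCP position.
- arm.current_tool_rot(): TCP orientation.
- arm.current_force(): force on the tool from outside, world axes, zero at the start.
- arm.current_torque(): the same for the moment, N m.
- arm.current_width(): finger opening in m.
- arm.current_grasp_force(): force on a finger pad.
Only numpy, scipy, OpenCV 4.12 (cv2) and the standard library are available. Lean on these libraries where they do the work, as an engineer would, in place of code of your own. Each camera call takes 0.05 s, during which the arm holds its last target. There are 200 camera calls.

## Working session

There is one attempt and no reset: what is moved stays moved. The work goes in short steps, each a Python script; the robot and the scene stay as the last script left them, time stands still between calls to the robot, and variables do not carry over. Pictures are saved under pics/ and viewed, at most 14 in all, crops included, and the job is handed in when it is done.

```bash
ls; mkdir -p pics; python3 - <<'E'
from rig import arm
import cv2,numpy as np
np.set_printoptions(precision=4,suppress=True)
for n in ("scene","side","wrist"):
    c=arm.get_calibration(n); print(n,c["intrinsics"],c["cam_to_world"])
    cv2.imwrite(f"pics/{n}0.png",arm.snapshot(n)[:,:,::-1])
print(arm.grip_depth,arm.current_t(),arm.current_tool_rot())
E
```

```text
pics
scene [[374.188    0.     327.0369]
 [  0.     374.188  195.5402]
 [  0.       0.       1.    ]] [[ 0.8435 -0.2385  0.4812  0.0116]
 [-0.537  -0.3905  0.7478 -0.6131]
 [ 0.0096 -0.8892 -0.4574  0.4829]
 [ 0.      0.      0.      1.    ]]
side [[506.3106   0.     319.1847]
 [  0.     506.3106 198.3254]
 [  0.       0.       1.    ]] [[ 0.9994 -0.0007  0.0338  0.4543]
 [-0.0271 -0.6129  0.7897 -0.6962]
 [ 0.0201 -0.7902 -0.6125  0.6535]
 [ 0.      0.      0.      1.    ]]
wrist [[321.002    0.     320.5629]
 [  0.     321.002  201.2929]
 [  0.       0.       1.    ]] [[ 0.3195  0.9185  0.2328  0.1338]
 [ 0.9476 -0.3095 -0.0792  0.6149]
 [-0.0007  0.2459 -0.9693  0.3847]
 [ 0.      0.      0.      1.    ]]
0.0188 0.15 [[-0.9474  0.32   -0.0003]
 [ 0.32    0.9474 -0.0008]
 [ 0.0001 -0.0009 -1.    ]]
```

View pics/scene0.png

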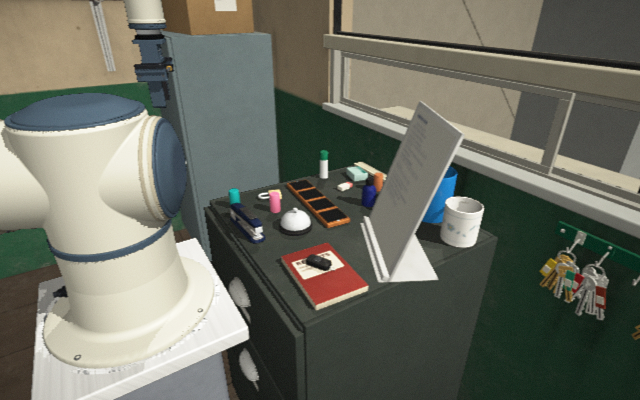

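View pics/side0.png

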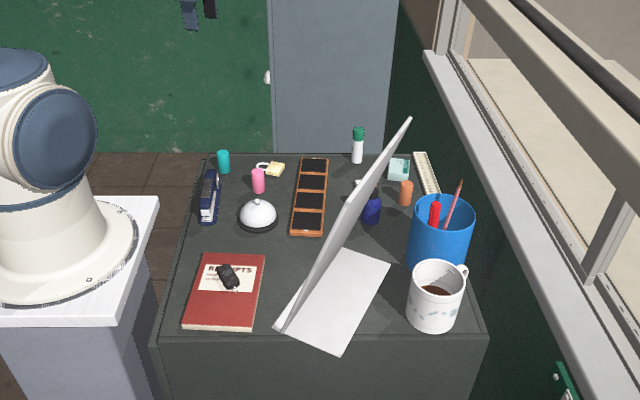

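```bash
cat > h.py <<'E'
from rig import arm
import cv2,numpy as np
np.set_printoptions(precision=4,suppress=True)
def ray(cal,px):
    K,T=cal["intrinsics"],cal["cam_to_world"]
    d=T[:3,:3]@np.linalg.inv(K)@np.array([px[0],px[1],1.])
    return T[:3,3],d
def onplane(cal,px,z):
    o,d=ray(cal,px); return (o+d*(z-o[2])/d[2])
def down(deg):  # tool y axis at angle deg from world +x, tool z down
    a=np.radians(deg); y=np.array([np.cos(a),np.sin(a),0]); z=np.array([0,0,-1.])
    return np.column_stack([np.cross(y,z),y,z])
E
python3 - <<'E'
from h import *
s=arm.get_calibration("side"); c=arm.get_calibration("scene")
for n,p,z in [("glue top",(359,130),.086),("glue base",(357,162),0),("clip",(399,165),.022),("coin top",(406,183),.05),("coin base",(404,203),0),("ink base",(371,220),0),("pad1",(315,164),.014),("pad4",(307,218),.014),("bell",(257,224),.0),("lock",(272,169),.01),("pink top",(258,171),.05),("turq",(223,152),.05),("stapler",(208,195),.03),("white",(357,184),.01),("ruler",(425,170),0),("cup",(441,235),0.05),("standtop",(408,120),.3),("stand bottom L",(277,330),0)]:
    print(n,onplane(s,p,z))
for n,p,z in [("ink base",(369,206),0),("coin top",(378,172),.05),("glue top",(324,152),.086),("glue base",(323,178),0),("bell",(296,228),0)]:
    print("scene",n,onplane(c,p,z))
E
```

```text
glue top [0.5809 0.2831 0.086 ]
glue base [0.5822 0.2842 0.    ]
clip [0.6711 0.2394 0.022 ]
coin top [0.6659 0.1326 0.05  ]
coin base [0.6676 0.1302 0.    ]
ink base [0.5923 0.0754 0.    ]
pad1 [0.4836 0.2548 0.014 ]
pad4 [0.464  0.0653 0.014 ]
bell [0.3655 0.0639 0.    ]
lock [0.3872 0.2405 0.01  ]
pink top [0.3626 0.1749 0.05  ]
turq [0.2813 0.2477 0.05  ]
stapler [0.2651 0.1188 0.03  ]
white [0.5729 0.1838 0.01  ]
ruler [0.7354 0.2518 0.    ]
cup [ 0.7032 -0.0257  0.05  ]
standtop [ 0.6062 -0.0573  0.3   ]
stand bottom L [ 0.4147 -0.1919  0.    ]
scene ink base [0.5827 0.0659 0.    ]
scene coin top [0.6726 0.1432 0.05  ]
scene glue top [0.5745 0.281  0.086 ]
scene glue base [0.5728 0.2832 0.    ]
scene bell [ 0.3638  0.071  -0.    ]
```

```bash
python3 - <<'E'
from h import *
arm.move_to([0.48,0.19,0.30],down(90))
c=arm.get_calibration("wrist"); im=arm.snapshot("wrist")
np.savez("w1.npz",K=c["intrinsics"],T=c["cam_to_world"],im=im)
cv2.imwrite("pics/w1.png",im[:,:,::-1]); print(arm.current_joint_positions(),arm.current_t(),c["cam_to_world"])
E
```

```text
[ 15.04    13.5769  81.3519   0.0089  85.093  -75.0065] 2.0333 [[-0.0011  0.9693  0.2458  0.4101]
 [ 1.      0.001   0.0006  0.1914]
 [ 0.0003  0.2458 -0.9693  0.5049]
 [ 0.      0.      0.      1.    ]]
```

View pics/w1.png

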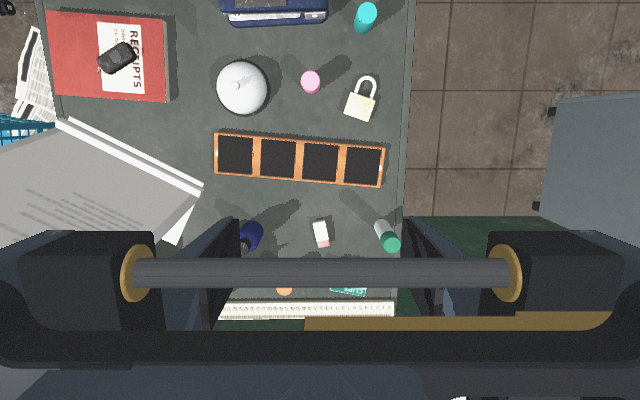

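```bash
python3 - <<'E'
from h import *
d=np.load("w1.npz"); cal={"intrinsics":d["K"],"cam_to_world":d["T"]}; im=d["im"]
hsv=cv2.cvtColor(im,cv2.COLOR_RGB2HSV)
m=cv2.inRange(hsv,(5,110,90),(20,255,255)); m[:120]=0;m[200:]=0;m[:,:205]=0;m[:,395:]=0
p=cv2.findNonZero(m); box=cv2.boxPoints(cv2.minAreaRect(p)); print(box)
w=np.array([onplane(cal,b,.012)[:2] for b in box]); print(w,w.mean(0),np.linalg.norm(np.diff(w,axis=0),axis=1))
# pads: dark blobs inside the board
f=np.zeros_like(m); cv2.fillConvexPoly(f,cv2.convexHull(p),255)
g=cv2.morphologyEx(f&~m,cv2.MORPH_OPEN,np.ones((7,7)))
for k in cv2.findContours(g,cv2.RETR_EXTERNAL,2)[0]:
    r=cv2.minAreaRect(k); print("pad",r,onplane(cal,r[0],.014))
arm.move_to([0.60,0.21,0.30],down(90))
c=arm.get_calibration("wrist"); im=arm.snapshot("wrist")
np.savez("w2.npz",K=c["intrinsics"],T=c["cam_to_world"],im=im)
cv2.imwrite("pics/w2.png",im[:,:,::-1]); print(arm.current_joint_positions(),arm.current_t())
E
```

```text
[[210.503  172.6326]
 [214.1416 131.3949]
 [385.3966 146.5056]
 [381.758  187.7434]]
[[0.4894 0.0212]
 [0.427  0.0318]
 [0.4491 0.2901]
 [0.513  0.2876]] [0.4696 0.1577] [0.0634 0.2592 0.064 ]
pad ((362.0696716308594, 165.73361206054688), (34.49411392211914, 36.21429443359375), 5.19442892074585) [0.4782 0.2554 0.014 ]
pad ((319.69647216796875, 161.84791564941406), (33.94403839111328, 36.30793380737305), 4.23639440536499) [0.4723 0.1903 0.014 ]
pad ((277.0840759277344, 158.2389373779297), (34.52336502075195, 36.5189323425293), 3.814074993133545) [0.4668 0.1253 0.014 ]
pad ((234.24314880371094, 154.4349365234375), (34.790958404541016, 36.826602935791016), 2.12109637260437) [0.4611 0.0603 0.014 ]
[ 13.9524  24.4634  64.9177   0.0055  90.6765 -76.0788] 2.6417
```

View pics/w2.png

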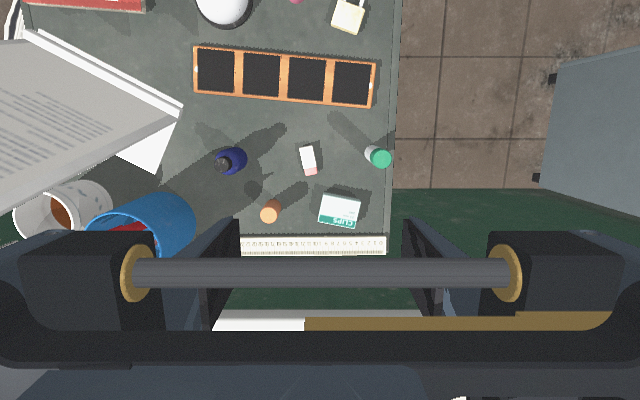

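```bash
python3 - <<'E'
from h import *
d=np.load("w2.npz"); im=d["im"][130:250,190:410]
cv2.imwrite("pics/c2.png",cv2.resize(im[:,:,::-1],None,fx=3.6,fy=3.6,interpolation=cv2.INTER_CUBIC))
E
```

```text
(no output)
```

View pics/c2.png

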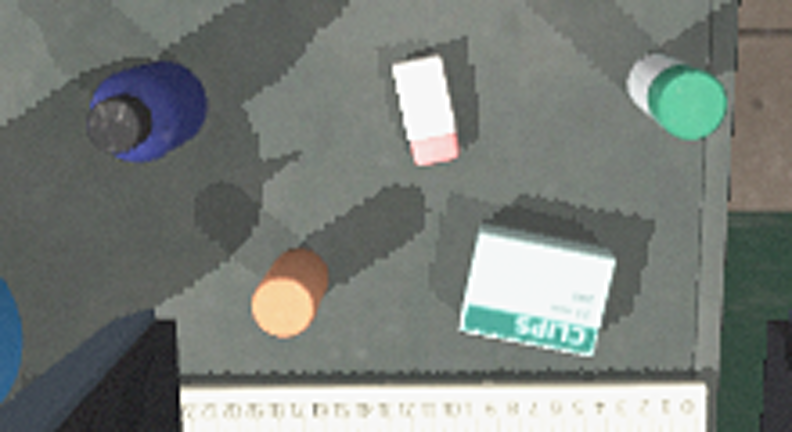

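```bash
python3 - <<'E'
from h import *
d=np.load("w2.npz"); cal={"intrinsics":d["K"],"cam_to_world":d["T"]}
f=lambda x,y,z:onplane(cal,(x/3.6+190-.36,y/3.6+130-.36),z)
for n,x,y,z in [("glue",690,103,.086),("ink",114,124,.076),("coin",283,307,.05)]: print(n,f(x,y,z))
w=np.array([f(x,y,.022)[:2] for x,y in [(483,230),(614,255),(592,355),(460,330)]])
print(w,w.mean(0)); e=np.diff(np.vstack([w,w[:1]]),axis=0); print(np.linalg.norm(e,axis=1),np.degrees(np.arctan2(e[:,1],e[:,0])))
cal2=arm.get_calibration("wrist")
# stand corners in w2
for p,z in [((184,107),.30),((184,107),.0),((165,172),0),((38,32),.0)]: print(p,z,onplane(cal,p,z))
s=arm.get_calibration("side")
# stand panel: triangulate top-left corner side (409,118) with w2 (184,107)
o1,d1=ray(s,(409,118)); o2,d2=ray(cal,(184,107))
t=np.linalg.lstsq(np.column_stack([d1,-d2]),o2-o1,rcond=None)[0]; print(o1+t[0]*d1,o2+t[1]*d2)
E
```

```text
glue [0.5782 0.2904 0.086 ]
ink [0.5874 0.0787 0.076 ]
coin [0.666  0.1343 0.05  ]
[[0.6399 0.2165]
 [0.6508 0.2729]
 [0.6962 0.2646]
 [0.6847 0.2066]] [0.6679 0.2401]
[0.0575 0.0461 0.0592 0.0459] [  78.9988  -10.3199 -101.1675  167.5518]
(184, 107) 0.3 [0.5226 0.1279 0.3   ]
(184, 107) 0.0 [0.5113 0.0053 0.    ]
(165, 172) 0 [ 0.6102 -0.035   0.    ]
(38, 32) 0.0 [ 0.4085 -0.1929  0.    ]
[0.6383 0.0725 0.2321] [0.5198 0.0977 0.2263]
```

```bash
cat >> h.py <<'E'
PAD={1:(.4782,.2554),2:(.4723,.1903),3:(.4668,.1253),4:(.4611,.0603)}
def pick(xy,z,deg,opening,up=.2):
    R=down(deg); arm.grip(opening)
    arm.move_to([*xy,up],R); arm.move_l([*xy,z],feed=.12); arm.grip(0)
    print("picked width",arm.current_width(),"force",arm.current_grasp_force(),"F",arm.current_force())
    arm.move_l([*xy,up],feed=.15); print("lifted width",arm.current_width())
def place(xy,z,deg,opening,up=.22):
    R=down(deg)
    arm.move_to([*xy,up],R); arm.move_l([*xy,z+.02],feed=.15); arm.move_l([*xy,z],feed=.03)
    print("F at place",arm.current_force()); arm.grip(opening); arm.move_l([*xy,up],feed=.15)
    print("t",arm.current_t())
E
python3 - <<'E'
from h import *
pick((.578,.2875),.031,20,.06)
place(PAD[4],.031+.0145,20,.045)
c=arm.get_calibration("side"); cv2.imwrite("pics/s1.png",arm.snapshot("side")[:,:,::-1])
E
```

```text
picked width 0.025205411650427677 force 29.884442389011383 F [-0.4933 -0.872  -0.7824]
lifted width 0.02479392019564508
F at place [ 0.3899 -0.3966 -0.026 ]
t 12.8583
```

View pics/s1.png

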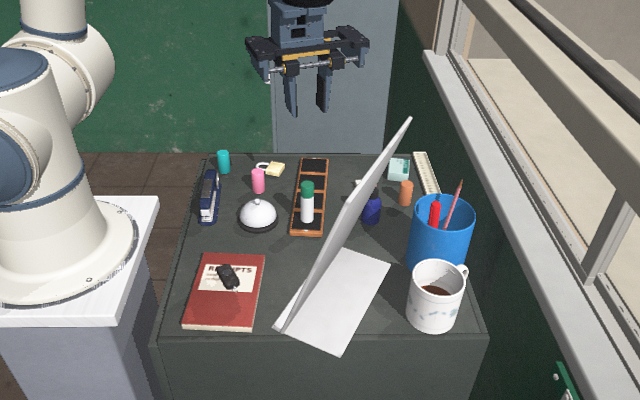

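The glue stick now stands upright on the pad nearest the bell, at about (307,205), and the gripper is empty. Next are the ink bottle and the coin roll.

```bash
python3 - <<'E'
from h import *
pick((.5874,.0787),.013,-27,.065)
place(PAD[3],.013+.0145,-5,.05)
pick((.666,.1345),.011,-5,.05)
place(PAD[2],.011+.0145,-5,.04)
pick((.6679,.2401),.005,-11.3,.062)
place(PAD[1],.005+.0145,-5,.06)
arm.move_to([0.48,0.19,0.30],down(90))
c=arm.get_calibration("wrist"); im=arm.snapshot("wrist")
np.savez("w3.npz",K=c["intrinsics"],T=c["cam_to_world"],im=im)
cv2.imwrite("pics/w3.png",cv2.resize(im[40:210,190:410,::-1],None,fx=3.5,fy=3.5,interpolation=cv2.INTER_CUBIC))
cv2.imwrite("pics/s2.png",arm.snapshot("side")[100:300,180:500,::-1].repeat(2,0).repeat(2,1))
E
```

```text
picked width 0.03159888534813225 force 28.06714410544373 F [ 1.0903 -0.4567  1.3849]
lifted width 0.0317009302273009
F at place [-0.1818  0.1492 -0.968 ]
t 22.6167
picked width 0.024316623884923956 force 30.003170371055603 F [-0.2163 -0.0311  2.7339]
lifted width 0.02456835887643614
F at place [ 0.7561 -0.8498 -1.8484]
t 32.1667
picked width 0.0003154866436308001 force 0.0 F [ 0.6157  0.8385 -0.6608]
lifted width 0.0003368522130025804
F at place [-0.4577  0.1494 -0.1959]
t 43.1917
```

View pics/w3.png

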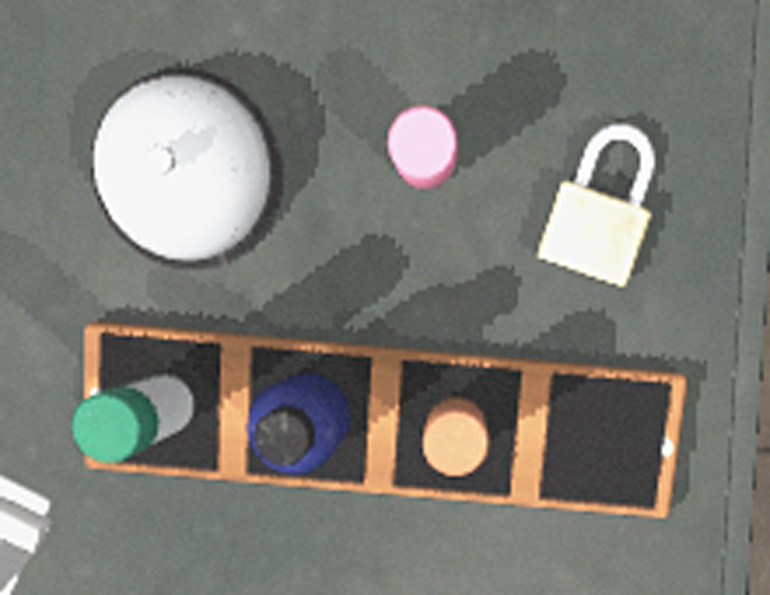

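View pics/s2.png

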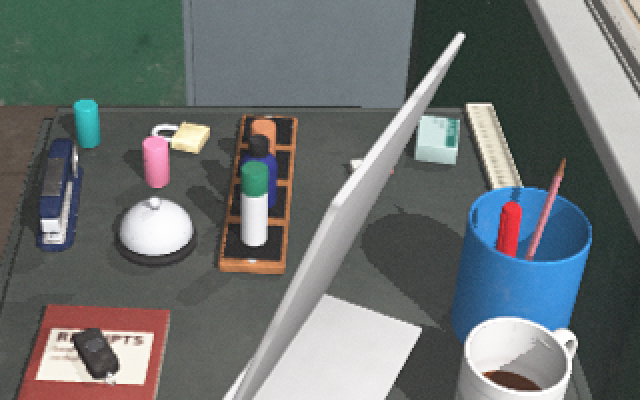

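The glue stick, ink bottle and coin roll stand on pads 4, 3 and 2. The clip box was missed: the fingers closed on nothing. I'll look at the box again and measure where everything ended up.

```bash
python3 - <<'E'
from h import *
d=np.load("w3.npz"); cal={"intrinsics":d["K"],"cam_to_world":d["T"]}
f=lambda x,y,z:onplane(cal,(x/3.5+190-.36,y/3.5+40-.36),z)
for n,x,y,z in [("glue",115,426,.100),("ink",284,436,.090),("coin",455,438,.064),("bell",183,168,.01)]: print(n,f(x,y,z))
# pad centres now
for x,y in [(613,441),(460,428)]: print("pad",f(x,y,.014))
arm.grip(.09)
arm.move_to([.63,.2,.22],down(90))
c=arm.get_calibration("wrist"); im=arm.snapshot("wrist")
np.savez("w4.npz",K=c["intrinsics"],T=c["cam_to_world"],im=im)
cv2.imwrite("pics/w4.png",cv2.resize(im[100:300,220:460,::-1],None,fx=3,fy=3,interpolation=cv2.INTER_CUBIC))
E
```

```text
glue [0.4608 0.0674 0.1   ]
ink [0.4658 0.1266 0.09  ]
coin [0.4701 0.1898 0.064 ]
bell [0.3645 0.0763 0.01  ]
pad [0.4782 0.2589 0.014 ]
pad [0.4725 0.1918 0.014 ]
```

View pics/w4.png

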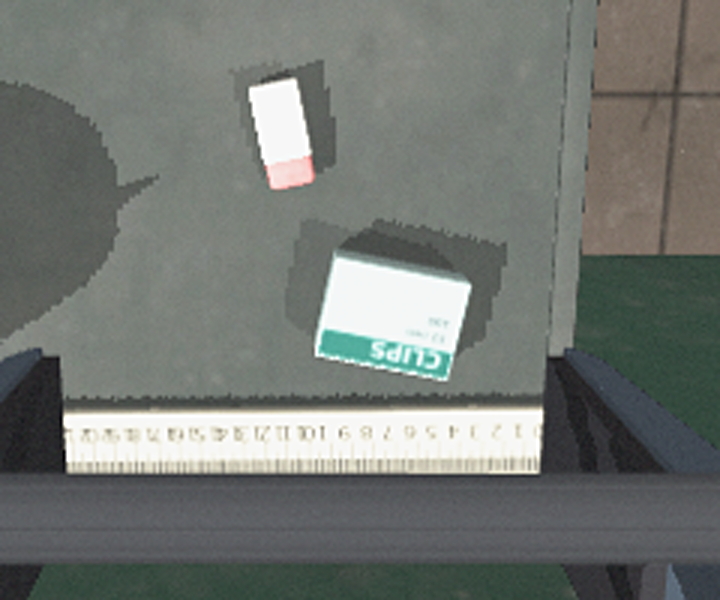

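```bash
python3 - <<'E'
from h import *
d=np.load("w4.npz"); cal={"intrinsics":d["K"],"cam_to_world":d["T"]}
w=np.array([onplane(cal,(x/3+220-.33,y/3+100-.33),.022)[:2] for x,y in [(335,258),(470,285),(449,380),(316,356)]])
print(w.mean(0)); e=np.diff(np.vstack([w,w[:1]]),axis=0); print(np.linalg.norm(e,axis=1),np.degrees(np.arctan2(e[:,1],e[:,0])))
xy=w.mean(0); arm.grip(.066); print(arm.current_width())
arm.move_to([*xy,.12],down(-11.3)); print(arm.current_ee_pos())
arm.move_l([*xy,.03],feed=.1); print(arm.current_ee_pos(),arm.current_force())
cv2.imwrite("pics/s3.png",cv2.resize(arm.snapshot("side")[60:260,280:480,::-1],None,fx=3,fy=3,interpolation=cv2.INTER_CUBIC))
print(arm.current_t())
E
```

```text
[0.6691 0.24  ]
[0.0593 0.0436 0.0597 0.0444] [  78.5277   -9.7695 -100.6519  169.7149]
0.06588080883309325
[0.6692 0.24   0.1202]
[0.6696 0.2402 0.0307] [-0.4091 -1.1722  0.6874]
49.6333
```

View pics/s3.png

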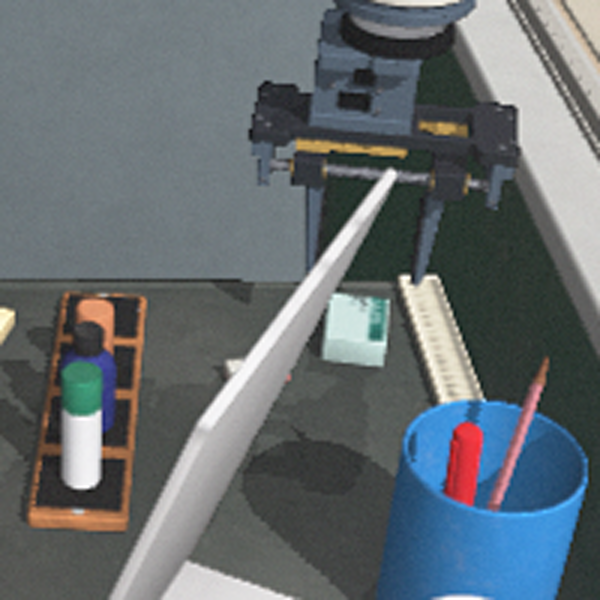

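```bash
python3 - <<'E'
from h import *
s=arm.get_calibration("side"); K,T=s["intrinsics"],np.linalg.inv(s["cam_to_world"])
for z in (0,.03,.05,.07,.09):
    for x,y in ((.708,.232),(.631,.248)):
        p=K@(T@np.array([x,y,z,1]))[:3]; p=p[:2]/p[2]; print(z,p,(p-[280,60])*3)
print(arm.current_tool_rot(),arm.current_joint_positions())
E
```

```text
0 [414.6084 174.9752] [403.8251 344.9257]
0 [379.7598 170.8929] [299.2794 332.6786]
0.03 [416.4412 163.9098] [409.3236 311.7293]
0.03 [381.0115 159.8592] [303.0344 299.5777]
0.05 [417.6968 156.3295] [413.0903 288.9885]
0.05 [381.8687 152.3025] [305.6061 276.9076]
0.07 [418.9803 148.5802] [416.941  265.7406]
0.07 [382.7449 144.5789] [308.2346 253.7367]
0.09 [420.2929 140.6562] [420.8786 241.9686]
0.09 [383.6406 136.6827] [310.9219 230.0481]
[[ 0.1959  0.9806  0.0013]
 [ 0.9806 -0.1959  0.0004]
 [ 0.0006  0.0012 -1.    ]] [14.9264 43.619  71.7719  0.0005 64.531  26.2237]
```

The fingertips show at about crop pixel (418,280). That puts them near z = 57 mm, while the TCP reads 31 mm, so the real finger ends sit about 26 mm higher than reported. This explains both the missed clip box and the ink bottle being gripped at its shoulder (31.6 mm). I'll go down in small steps while watching the force.

```bash
python3 - <<'E'
from h import *
xy=(.669,.240); R=down(-11)
arm.grip(.057); arm.move_l([*xy,.0],R,feed=.08)
f0=arm.current_force()[2]; z=0.
while z>-.027:
    z-=.004 if z>-.014 else .0015
    arm.move_l([*xy,z],R,feed=.03); f=arm.current_force()[2]-f0
    if abs(f)>4: break
print("z",z,"df",f,arm.current_ee_pos())
if abs(f)>4: z+=.002; arm.move_l([*xy,z],R,feed=.03)
arm.grip(0); print(arm.current_width(),arm.current_grasp_force(),arm.current_force(),arm.current_t())
cv2.imwrite("pics/s4.png",cv2.resize(arm.snapshot("side")[60:260,280:480,::-1],None,fx=3,fy=3,interpolation=cv2.INTER_CUBIC))
E
```

```text
z -0.02800000000000001 df 0.1491294490412025 [ 0.6689  0.24   -0.0281]
0.04494190288276979 29.99983638525009 [-0.8627  0.5322 -0.751 ] 54.0
```

View pics/s4.png

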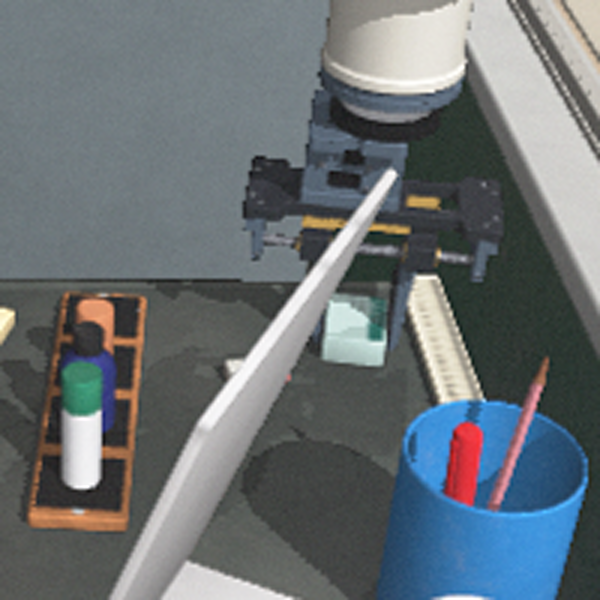

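```bash
python3 - <<'E'
from h import *
arm.move_l([.669,.24,.12],feed=.15); print(arm.current_width())
place((.4782,.2562),-.0135,-5,.06,up=.16)
arm.move_to([.45,.12,.30],down(90)); arm.sleep(.3)
c=arm.get_calibration("wrist"); im=arm.snapshot("wrist")
np.savez("w5.npz",K=c["intrinsics"],T=c["cam_to_world"],im=im)
cv2.imwrite("pics/w5.png",cv2.resize(im[110:230,210:430,::-1],None,fx=3.6,fy=3.6,interpolation=cv2.INTER_CUBIC))
E
```

```text
0.04488793412298937
F at place [0.3062 0.0599 0.1481]
t 59.7333
```

View pics/w5.png

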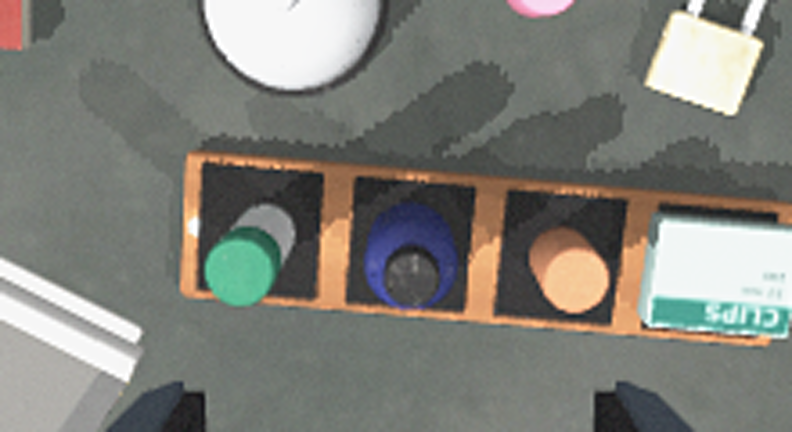

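All four items stand upright on their pads: glue at (242,265), ink at (411,276), coins at (577,282) and clip box at right. I'll now work out how far each one is from its pad centre in this same picture.

```bash
python3 - <<'E'
from h import *
d=np.load("w5.npz"); cal={"intrinsics":d["K"],"cam_to_world":d["T"]}
f=lambda x,y,z:onplane(cal,(x/3.6+210-.36,y/3.6+110-.36),z)[:2]
pads={4:[(203,164),(324,174),(318,298),(197,290)],3:[(356,178),(476,188),(466,313),(347,303)],2:[(508,191),(629,200),(613,325),(494,316)]}
P={k:np.mean([f(x,y,.014) for x,y in v],0) for k,v in pads.items()}
P[1]=P[2]+(P[2]-P[4])/2
print(P)
for n,k,x,y,z in [("glue",4,242,266,.100),("ink",3,412,273,.090),("coin",2,577,280,.064)]:
    g=f(x,y,z); print(n,g,(g-P[k])*1000)
# clip: left/right visible top-face corners plus known 60x45 size
a,b=f(659,214,.036),f(641,321,.036); m=(a+b)/2; u=np.array([np.sin(np.radians(5)),np.cos(np.radians(5))])
print("clip",np.linalg.norm(a-b),m+.03*u,(m+.03*u-P[1])*1000, np.degrees(np.arctan2(*(b-a)[::-1])))
E
```

```text
{4: array([0.4616, 0.0615]), 3: array([0.4677, 0.1263]), 2: array([0.4731, 0.1909]), 1: array([0.4789, 0.2556])}
glue [0.4595 0.065 ] [-2.1317  3.4518]
ink [0.464  0.1257] [-3.6553 -0.5142]
coin [0.472  0.1903] [-1.0937 -0.5797]
clip 0.045271988222842126 [0.4755 0.2545] [-3.4191 -1.0392] -6.355156798942473
```

All four are within about 4 mm of their pad centres, and the arm is clear of everything. I'll hand in.

```bash
python3 -c "
from rig import arm
print(arm.sign_off(),arm.current_t())"
```

```text
the job is handed in; nothing more can be done
the job is handed in; nothing more can be done
```

The job is handed in after about 60 s of robot time: glue stick on the end pad by the bell (pad_4), ink bottle on pad_3, coin roll on pad_2 and clip box on pad_1, all upright, released and within about 4 mm of their pad centres; the bell was not touched.

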